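# Refit the sprung spindle of the paper-roll holder

## Robot

A 6-joint arm with a two-finger parallel gripper is mounted at the origin on a cart in front of the work surface, level with it; the furniture and walls round the work are solid. World frame = base frame: x ahead of the robot, y to its left, z up, the work surface at z = 0. Lengths are in m, angles in rad, forces in N, time in s.
With the tool pointing down it reaches from about 0.375 to 0.9 m from the base axis. Payload 3.1 kg.
Tool frame: the origin (TCP) lies on the centre line of the jaws, within the pads' length; the fingertips stand 14 mm ahead of it and the grasp point (between the pads) lies 5 mm behind it; z points along the fingers, y is the line along which they close (so a half turn about z gives the same grasp; the last joint's range is limited). The gripper opens to 87 mm and grips with 3 to 60 N. Pads are 19 mm wide; open, the fingers measure 117 mm over their backs; the gripper's body (75 mm by 190 mm) begins 51 mm behind the grasp point.
Start: joints at [1.161, 0.527, 1.433, -0, 1.181, -0.178], TCP at [0.143, 0.608, 0.206] pointing down, gripper open.
Joint ranges: [-3.08, 3.08], [-0.75, 2.2], [0.22, 2.44], [-1.43, 4.57], [0, 2.65], [-2.85, 2.85]. Speed limits (rad/s): [2.79, 2.79, 3.14, 3.14, 3.14, 3.14].

## Interface

Orientations are given as a unit quaternion [x, y, z, w].
In Python, from rig import robot gives the robot as it stands.
- The arm moves only by the tool move_arm, never from a script. Its argument "commands" is a list of rows, each an object with "hand": the finger opening in cm, from 0 to 8.7; "travel": the shift along the tool's x, y, z in cm, a list of three; "twist": the turn, a rotation vector about the tool's x, y, z in degrees, a list of three. In form: [{"hand": hand, "travel": [dx, dy, dz], "twist": [wx, wy, wz]}, ...]. A call has 1 to 5 rows; each row shifts and turns the commanded pose from where the row before left it, along the tool's axes as they then stand; what a row does not reach is not made up. A row lasts 1/12 s, in which the tool goes at most 41.7 mm and 7.16 degrees, less where a joint would pass 70% of its speed; a pose out of reach is approached as far as the arm can. A call is refused whole if a number of a shift passes 4.17 or a number of a turn 7.16, either way. A call with a gripper value outside its range is refused whole. The fingers move at their own pace and stop on an object; "force" is the grip in N (left out, the last holds). Time passes only in rows, so rows that do not move let the fingers close. It gives the time, the measured TCP pose, the force, the opening and the grip force at its end, in the units of the state.
- robot.get_obs(): the state, without advancing time (a new reading comes with each control period).
- robot.camera(name): name is "scene" or "top"; returns a dict with "frame" (480x640x3 uint8, red, green, blue), "fov_y" (degrees; the focal length in pixels is half the picture's height over the tangent of half this angle, whatever the lens; pixels are square), "cx", "cy" (the principal point, pixels), "extrinsics" (4x4, takes a point from camera to world coordinates). Camera axes: x right, y down, z forward; pixel columns grow to the right and rows downward; lengths in m; the calibration is good to about 2 mm. A picture is of the moment at which its call begins. There is no depth.
- robot.hand_in(): hands the job in; it is judged then, once.
The state is a dict: "time": time; "q": joint angles; "joint_velocities": joint speeds; "joint_torque": joint torques, N m; "position": TCP position; "tool_rot": TCP orientation; "ft_force": force on the tool from outside, world axes, zero at the start; "moment": the same for the moment, N m; "grip_width": finger opening in m; "grip_force": force on a finger pad.
Only numpy, scipy, OpenCV 4.12 (cv2) and the standard library are available. Lean on these libraries where they do the work, as an engineer would, in place of code of your own. Each camera call takes 0.05 s, during which the arm holds its last target. There are 200 camera calls.

## Task

The small paper-roll holder has been wiped clean and its spindle must go back in. Of the two spring-loaded spindles on the worktop take the longer one, squeeze its two flanges together, lower it between the two end cups of the holder and let go, so that the spring pushes both its ends fully home in the cups. Leave the shorter spindle where it lies.

Things in the scene. Friction and masses are not known exactly. Their poses are not given: they have to be found in the camera images.
- long_spindle: Loose grey metal spring spindle, 170 mm long free, along its x. Two arched upright flanges (6 thick, 45 wide, from 24 mm below the axis to 36 above), 66 mm over their outer faces; beyond each a 10 mm round pin, 52 mm long. Origin: on the axis, mid-length when free, 24 mm above worktop, z up; fixed to the -x half (its pin end stays 85 mm away). Ends alike: either end in either cup. 0.14 kg.
- long_spindle_squeeze (a joint): How far the longer spindle is squeezed, m: 0 free (66 mm over the flanges, 170 long), 0.04 fully shut (26 and 130 mm), 0.006 when home in the cups. Pinch the flanges' outer faces from above, fingers closing along x, tips above the pins: a spring resists with 3 N at first, 12 N when shut, and springs back on release; a 25 N grip holds it shut.
- short_spindle: The shorter spindle: the same form, material and flanges, but only 120 mm from end to end (end pins 27 mm long), too short for the holder. Origin on its axis in the middle, 24 mm above the worktop, x along it. To be left alone.
- holder: Roll holder, fixed: wooden base 204 x 64 x 10 mm, a post at each end of its x axis. Origin: centre of the underside, z up. Each post bears a steel cup (42 mm outside, 34 inside diameter, 7 mm deep) facing the other; their common axis is along x, 65 mm above the origin. Cup rims 150 mm apart, bottoms 164. Rims are closed all round: pins enter only endwise. Top of posts 88 mm.
Things that resemble listed ones, but are neither listed nor needed, are in the scene too. There is more than one size of the holder; the one meant has the size given above.

How it is judged:
At the end, for the whole second after the job is handed in: The longer spindle sits at rest between the cups with both ends in them: its origin within 15 mm of the cup axis in height and sideways and within 12 mm of the middle along it, its axis within 0.2 rad of the holder's, and its spring still squeezed by 2 to 10.5 mm between the cup bottoms (value of joint long_spindle_squeeze between 0.002 and 0.0105 m and z of long_spindle in the frame of holder between 0.05 and 0.08 m and y of long_spindle in the frame of holder between -0.015 and 0.015 m and x of long_spindle in the frame of holder between -0.012 and 0.012 m and angle between the x axis of long_spindle and the x axis of holder, either way round below 0.2 rad and linear speed of long_spindle below 0.02 m/s); the robot touches nothing.
It fails at once if the shorter spindle is moved by more than 30 mm (distance of short_spindle from where it was at the start of the episode above 0.03 m).
It also fails if it takes over 40 s, if anything falls off the work surface, if the arm or the gripper's body presses on something with over 40 N, if the wrist force passes 120 N, or if a joint passes its speed limit or range.

## Working session

There is one attempt and no reset: what is moved stays moved. The work goes in short steps, Python scripts to look and compute and a tool call to move; the robot and the scene stay as the last step left them, time stands still between calls to the robot, and variables do not carry over. Pictures are saved under pics/ and viewed, at most 10 in all, crops included, and the job is handed in when it is done.

Besides the shell and the picture viewer there is one more tool, called after "Emit:" as name(argument=value, ...), one argument or row to a line, values as JSON. move_arm: Moves the arm, as the interface text tells. Its arguments: {"type":"object","properties":{"commands":{"type":"array"},"force":{"type":"number"}},"required":["commands"]}

```bash
mkdir -p pics && python3 - <<'E'
from rig import robot
import cv2,numpy as np,json
for n in("scene","top"):
    c=robot.camera(n)
    cv2.imwrite(f"pics/{n}0.png",c["frame"][:,:,::-1])
    print(n,c["fov_y"],c["cx"],c["cy"],np.round(c["extrinsics"],4).tolist(),[k for k in c])
    np.savez(f"{n}0.npz",**{k:c[k] for k in("frame","fov_y","cx","cy","extrinsics")})
o=robot.get_obs();print({k:np.round(v,3).tolist() for k,v in o.items()})
E
```

```text
scene 48.513040690101555 321.39704202560193 228.0783064471615 [[0.8316, -0.4225, 0.3605, 0.008], [-0.5554, -0.6291, 0.5438, -0.4413], [-0.003, -0.6525, -0.7578, 0.9668], [0.0, 0.0, 0.0, 1.0]] ['frame', 'fov_y', 'cx', 'cy', 'extrinsics']
top 55.19102851708855 313.929215357012 240.3668154795428 [[-0.1407, -0.9669, 0.2131, 0.1819], [-0.9901, 0.1378, -0.0286, 0.2117], [-0.0017, -0.215, -0.9766, 1.2499], [0.0, 0.0, 0.0, 1.0]] ['frame', 'fov_y', 'cx', 'cy', 'extrinsics']
{'time': 0.1, 'q': [1.162, 0.528, 1.434, 0.0, 1.181, -0.178], 'joint_velocities': [0.0, -0.005, -0.003, 0.0, 0.003, -0.0], 'joint_torque': [0.0, -44.099, -17.715, 0.064, 0.053, -0.0], 'position': [0.143, 0.608, 0.205], 'tool_rot': [0.115, 0.993, -0.001, -0.0], 'ft_force': [-0.338, -0.132, -0.246], 'moment': [0.015, 0.049, 0.037], 'grip_force': 0.0, 'grip_width': 0.087}
```

View pics/scene0.png

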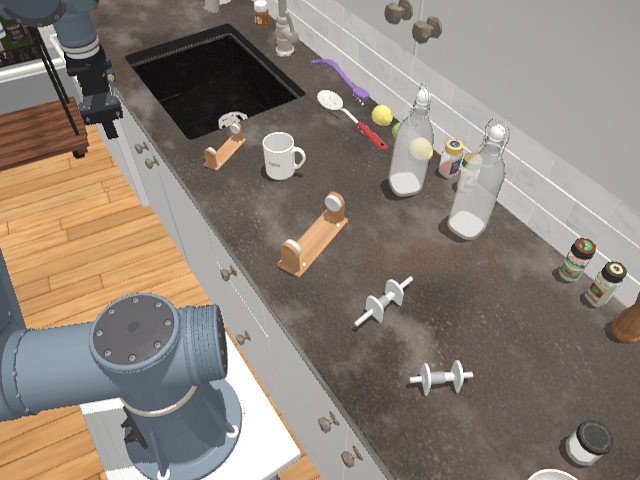

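View pics/top0.png

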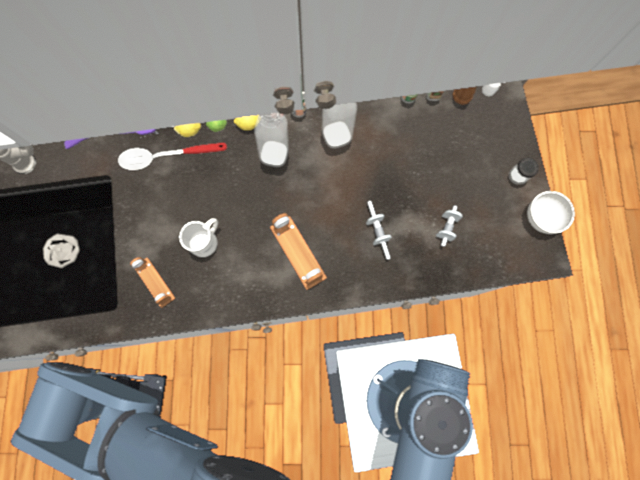

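Candidates: spindles at scene (385,300)/top (378,232) and scene (442,376)/top (450,227). The first is clearly longer, with long pins. Holders at scene (313,240)/top (298,250) and scene (225,148)/top (152,281). The first is larger, and I'll check its size against the 204 mm given. Enlarged crops next.

```bash
python3 - <<'E'
import cv2,numpy as np
for n,(x0,y0,w,h) in {"scene":(275,187,200,150),"top":(264,195,200,105)}.items():
    f=np.load(n+"0.npz")["frame"][y0:y0+h,x0:x0+w,::-1]
    g=cv2.resize(f,None,fx=4,fy=4,interpolation=cv2.INTER_CUBIC)
    for x in range(-(-x0//20)*20,x0+w,20):
        cv2.line(g,((x-x0)*4,0),((x-x0)*4,6),(0,255,255),1);cv2.putText(g,str(x),((x-x0)*4+2,14),0,.35,(0,255,255),1)
    for y in range(-(-y0//20)*20,y0+h,20):
        cv2.line(g,(0,(y-y0)*4),(6,(y-y0)*4),(0,255,255),1);cv2.putText(g,str(y),(8,(y-y0)*4+4),0,.35,(0,255,255),1)
    cv2.imwrite(f"pics/{n}_crop.png",g)
E
```

```text
(no output)
```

View pics/scene_crop.png

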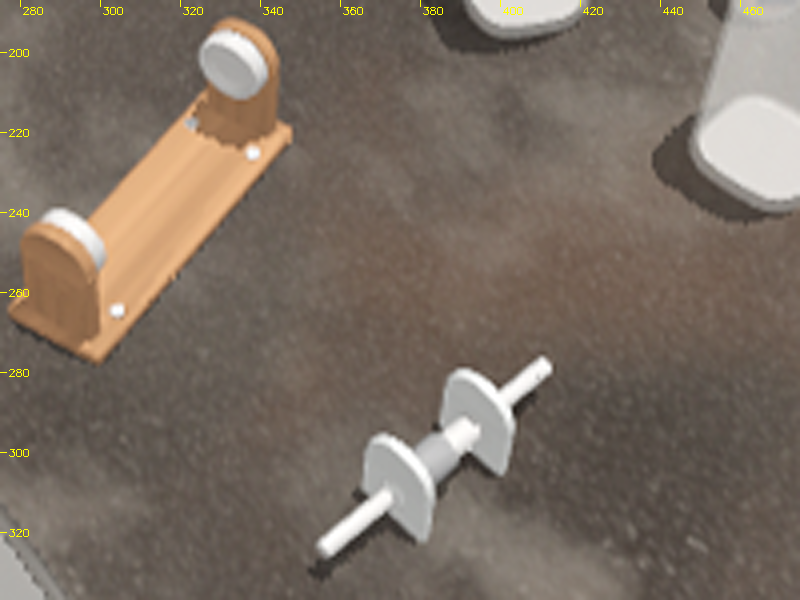

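View pics/top_crop.png

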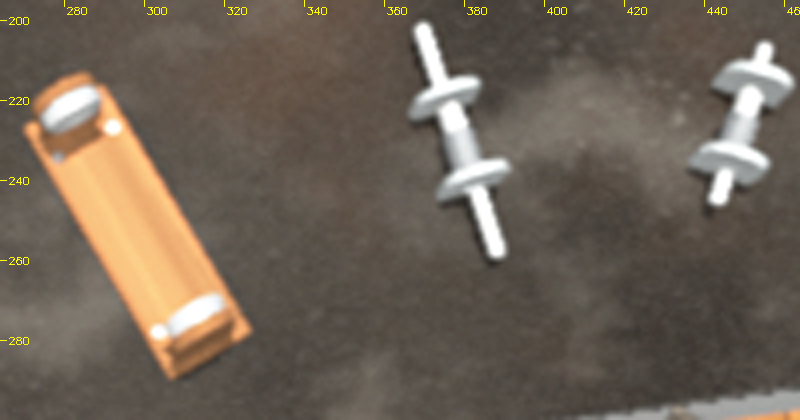

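Both crops confirm it. The long spindle's pins end at scene (355,325)/(411,278) and top (388,258)/(369,202), while the short one at top (450,227) has stubby pins. The large holder has base corners at scene (277,264), (299,276), (347,219) and top (307,289), (326,278), (270,227). I'll fit both poses and check the sizes.

```bash
cat > h.py <<'E'
import numpy as np
from scipy.optimize import least_squares
O={"s":(275,187),"t":(264,195)}
def cam(n):
    d=np.load({"s":"scene0.npz","t":"top0.npz"}[n]);return d,240/np.tan(np.radians(float(d["fov_y"]))/2)
C={n:cam(n) for n in"st"}
def proj(n,P):
    d,f=C[n];E=d["extrinsics"];p=(np.asarray(P)-E[:3,3])@E[:3,:3]
    return np.array([f*p[0]/p[2]+d["cx"],f*p[1]/p[2]+d["cy"]])
def crop(n,u): return (np.array(u)+.5)/4-.5+O[n]
def tri(a,b):
    r=least_squares(lambda P:np.r_[proj("s",P)-crop("s",a),proj("t",P)-crop("t",b)],[.4,.2,.03]);return r.x,np.abs(r.fun).max()
def fit(obs,x0):
    def w(p,l):
        c,s=np.cos(p[2]),np.sin(p[2]);return np.array([p[0]+c*l[0]-s*l[1],p[1]+s*l[0]+c*l[1],p[3]+l[2]])
    g=lambda p:np.concatenate([proj(n,w(p,l))-crop(n,u) for n,l,u in obs])
    r=least_squares(g,x0,loss="soft_l1");return r.x,g(r.x).reshape(-1,2)
E
python3 - <<'E'
from h import *
np.set_printoptions(precision=4,suppress=True)
n,e1=tri((322,551),(498,253));f,e2=tri((545,365),(422,27))
print("spindle near",n,e1,"far",f,e2,"len",np.linalg.norm(f-n),"mid",(n+f)/2,"yaw",np.degrees(np.arctan2(*(f-n)[[1,0]])))
A,ea=tri((10,311),(173,378));B,eb=tri((97,357),(250,332));print("A",A,ea,"B",B,eb,np.linalg.norm(A-B))
fc,ec=tri((229,68),(74,112));print("far cup",fc,ec)
# holder local x: near end -> far end
obs=[("s",(-.102,.032,.005),(10,311)),("s",(-.102,-.032,.005),(97,357)),("s",(.102,-.032,.005),(291,133)),
("t",(-.102,.032,.005),(173,378)),("t",(-.102,-.032,.005),(250,332)),("t",(.102,.032,.005),(25,128)),
("s",(.075,0,.065),(229,68))]
d=np.array([0,0,0,0.])
m=(A+B)/2;yaw=np.arctan2(*(B-A)[[1,0]])+np.pi/2
p,r=fit(obs,[m[0]+.1*np.cos(yaw),m[1]+.1*np.sin(yaw),yaw,0]);print("holder",p,np.degrees(p[2]));print(r)
obs=[("s",(-.085,0,0),(322,551)),("s",(.085,0,0),(545,365)),("t",(-.085,0,0),(498,253)),("t",(.085,0,0),(422,27)),("s",(-.033,0,.036),(382,434)),("s",(.027,0,.036),(458,369))]
p,r=fit(obs,[*(n+f)[:2]/2,0.3,.024]);print("spindle",p,np.degrees(p[2]));print(r)
E
```

```text
spindle near [ 0.3716 -0.0161  0.0232] 0.5417815764284342 far [0.537  0.0083 0.0263] 0.05937401836229128 len 0.16718999290572467 mid [ 0.4543 -0.0039  0.0247] yaw 8.405441382719715
A [0.322  0.2131 0.0075] 0.053483261460598897 B [0.3449 0.1572 0.0105] 0.07720222692398693 0.06051693816010438
far cup [0.4994 0.2543 0.0653] 0.3114975736622796
holder [0.4274 0.2241 0.3911 0.0027] 22.408948499669346
[[-0.8328 -0.314 ]
 [ 0.6508  1.1228]
 [ 1.1911 -0.4577]
 [-0.5493  0.4137]
 [ 0.5056 -0.0198]
 [-0.4412 -0.0782]
 [-0.2696  0.1075]]
spindle [ 0.4514 -0.0018  0.1473  0.0345] 8.441413109071831
[[-1.6213 -2.6497]
 [-0.7278 -2.6752]
 [ 0.1478  1.453 ]
 [-0.4234 -0.1977]
 [ 2.758   1.9556]
 [ 4.249   1.5845]]
```

Emit:
move_arm(
  commands=[
    {"hand": 8.7,"travel": [0,0,0],"twist": [0,0,6.84]},
    {"hand": 8.7,"travel": [0,0,0],"twist": [0,0,6.84]},
    {"hand": 8.7,"travel": [0,0,0],"twist": [0,0,6.84]},
    {"hand": 8.7,"travel": [0,0,0],"twist": [0,0,6.84]},
    {"hand": 8.7,"travel": [0,0,0],"twist": [0,0,6.84]},
  ],
)

```text
time: 0.52
position: [0.1427, 0.608, 0.2057]
tool_rot: [0.405, 0.914, -0.001, -0.0]
ft_force: [0.2, 1.0, -0.1]
grip_width: 0.087
grip_force: 0.0
```

Emit:
move_arm(
  commands=[
    {"hand": 8.7,"travel": [0,0,0],"twist": [0,0,6.84]},
    {"hand": 8.7,"travel": [0,0,0],"twist": [0,0,6.84]},
    {"hand": 8.7,"travel": [0,0,0],"twist": [0,0,6.84]},
    {"hand": 8.7,"travel": [0,0,0],"twist": [0,0,6.84]},
    {"hand": 8.7,"travel": [0,0,0],"twist": [0,0,6.84]},
  ],
)

```text
time: 0.93
position: [0.1427, 0.608, 0.2058]
tool_rot: [0.656, 0.755, -0.001, 0.0]
ft_force: [0.4, 0.2, 1.0]
grip_width: 0.0871
grip_force: 0.0
```

```bash
python3 - <<'E'
from h import *
c,s=np.cos(.147),np.sin(.147)
for x in(-.033,-.027,.027,.033):
  for l in((0,.036),(-.0225,-.024),(.0225,-.024)):
    P=[.4543+c*x-s*l[0],-.0039+s*x+c*l[0],.0247+l[1]]
    print(x,l,[np.round((proj(n,P)+.5-O[n])*4).astype(int).tolist() for n in"st"])
E
```

```text
-0.033 (0, 0.036) [[399, 453], [483, 174]]
-0.033 (-0.0225, -0.024) [[422, 544], [501, 184]]
-0.033 (0.0225, -0.024) [[360, 489], [439, 202]]
-0.027 (0, 0.036) [[408, 447], [480, 165]]
-0.027 (-0.0225, -0.024) [[430, 537], [498, 176]]
-0.027 (0.0225, -0.024) [[368, 483], [437, 194]]
0.027 (0, 0.036) [[481, 387], [454, 90]]
0.027 (-0.0225, -0.024) [[500, 478], [474, 104]]
0.027 (0.0225, -0.024) [[439, 425], [413, 121]]
0.033 (0, 0.036) [[489, 381], [452, 82]]
0.033 (-0.0225, -0.024) [[508, 471], [471, 96]]
0.033 (0.0225, -0.024) [[446, 419], [410, 114]]
```

Emit:
move_arm(
  commands=[
    {"hand": 8.7,"travel": [-3.8,1.28,0],"twist": [0,0,0]},
    {"hand": 8.7,"travel": [-3.8,1.28,0],"twist": [0,0,0]},
    {"hand": 8.7,"travel": [-3.8,1.28,0],"twist": [0,0,0]},
    {"hand": 8.7,"travel": [-3.8,1.28,0],"twist": [0,0,0]},
    {"hand": 8.7,"travel": [-3.8,1.28,0],"twist": [0,0,0]},
  ],
)

```text
time: 1.35
position: [0.234, 0.4279, 0.206]
tool_rot: [0.653, 0.757, -0.0, 0.0]
ft_force: [0.9, 0.5, 1.3]
grip_width: 0.0867
grip_force: 0.0
```

Emit:
move_arm(
  commands=[
    {"hand": 8.7,"travel": [-3.8,1.28,0],"twist": [0,0,0]},
    {"hand": 8.7,"travel": [-3.8,1.28,0],"twist": [0,0,0]},
    {"hand": 8.7,"travel": [-3.8,1.28,0],"twist": [0,0,0]},
    {"hand": 8.7,"travel": [-3.8,1.28,0],"twist": [0,0,0]},
    {"hand": 8.7,"travel": [-3.8,1.28,0],"twist": [0,0,0]},
  ],
)

```text
time: 1.77
position: [0.3251, 0.2493, 0.2063]
tool_rot: [0.653, 0.757, -0.0, -0.0]
ft_force: [0.9, 0.2, -0.4]
grip_width: 0.0867
grip_force: 0.0
```

Emit:
move_arm(
  commands=[
    {"hand": 8.7,"travel": [-3.8,1.28,0],"twist": [0,0,0]},
    {"hand": 8.7,"travel": [-3.8,1.28,0],"twist": [0,0,0]},
    {"hand": 8.7,"travel": [-3.8,1.28,0],"twist": [0,0,0]},
    {"hand": 8.7,"travel": [-3.8,1.28,0],"twist": [0,0,0]},
    {"hand": 8.7,"travel": [-3.8,1.28,0],"twist": [0,0,0]},
  ],
)

```text
time: 2.18
position: [0.4162, 0.0705, 0.2063]
tool_rot: [0.654, 0.757, -0.0, -0.0]
ft_force: [0.8, 1.0, -0.2]
grip_width: 0.0872
grip_force: 0.0
```

Emit:
move_arm(
  commands=[
    {"hand": 8.7,"travel": [-3.8,1.28,0],"twist": [0,0,0]},
    {"hand": 8.7,"travel": [-3.8,1.28,0],"twist": [0,0,0]},
    {"hand": 8.7,"travel": [0,0,3],"twist": [0,0,0]},
    {"hand": 8.7,"travel": [0,0,3],"twist": [0,0,0]},
    {"hand": 8.7,"travel": [0,0,2],"twist": [0,0,0]},
  ],
)

```text
time: 2.6
position: [0.4516, 0.0001, 0.1245]
tool_rot: [0.655, 0.756, -0.0, -0.001]
ft_force: [-1.6, 0.8, -0.2]
grip_width: 0.087
grip_force: 0.0
```

Emit:
move_arm(
  commands=[
    {"hand": 8.7,"travel": [0,0,0],"twist": [0,0,0]},
    {"hand": 8.7,"travel": [0,0,0],"twist": [0,0,0]},
  ],
)

```text
time: 2.77
position: [0.4514, 0.0011, 0.1256]
tool_rot: [0.654, 0.757, -0.001, -0.001]
ft_force: [-0.2, 0.1, -0.2]
grip_width: 0.0869
grip_force: 0.0
```

```bash
cat > to.py <<'E'
import sys,numpy as np
from rig import robot
from scipy.spatial.transform import Rotation as R
x,y,z,yaw=map(float,sys.argv[1:5])   # target TCP and heading of tool y, deg
o=robot.get_obs();M=R.from_quat(o["tool_rot"])
ty=np.array([np.cos(np.radians(yaw)),np.sin(np.radians(yaw)),0]);tz=np.array([0,0,-1.])
T=R.from_matrix(np.c_[np.cross(ty,tz),ty,tz])
np.set_printoptions(precision=3,suppress=True)
d=np.array([x,y,z])-o["position"]
print("pos",o["position"],"t",o["time"],"\ncm in tool now",100*M.inv().apply(d),"cm in tool at target",100*T.inv().apply(d),"twist deg",(M.inv()*T).as_rotvec(degrees=True))
E
python3 to.py 0.4543 -0.0039 0.048 8.4
python3 - <<'E'
from rig import robot
import cv2
c=robot.camera("scene");t=robot.camera("top")
import numpy as np
a=cv2.resize(c["frame"][180:360,300:500,::-1],None,fx=2.6,fy=2.6,interpolation=cv2.INTER_CUBIC)
b=cv2.resize(t["frame"][190:280,330:440,::-1],None,fx=3,fy=3,interpolation=cv2.INTER_CUBIC)
g=np.zeros((max(a.shape[0],b.shape[0])+0,800,3),np.uint8);g[:a.shape[0],:a.shape[1]]=a;w=800-a.shape[1];b=b[:,:w];g[:b.shape[0],a.shape[1]:a.shape[1]+b.shape[1]]=b
cv2.imwrite("pics/above.png",g)
E
```

```text
pos [0.451 0.001 0.126] t 2.7667 
cm in tool now [-0.551  0.24   7.759] cm in tool at target [-0.541  0.215  7.76 ] twist deg [-0.176 -0.074 -0.04 ]
```

View pics/above.png

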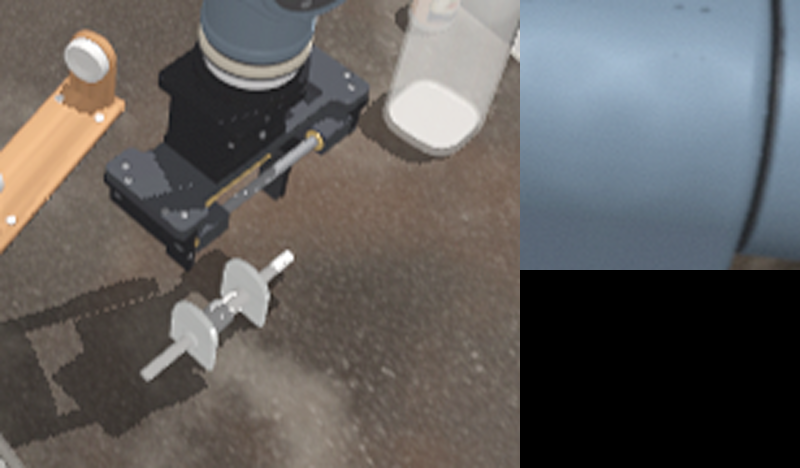

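The picture shows the open hand above the long spindle (flanges at about (195,330) and (245,290) in the crop), with its closing line along the spindle axis. I'm shifting the last few millimetres and lowering.

Emit:
move_arm(
  commands=[
    {"hand": 8.7,"travel": [-0.55,0.23,0],"twist": [0,0,0]},
    {"hand": 8.7,"travel": [0,0,2],"twist": [0,0,0]},
    {"hand": 8.7,"travel": [0,0,2],"twist": [0,0,0]},
    {"hand": 8.7,"travel": [0,0,2],"twist": [0,0,0]},
    {"hand": 8.7,"travel": [0,0,1.7],"twist": [0,0,0]},
  ],
  force=25,
)

```text
time: 3.28
position: [0.457, -0.0046, 0.0498]
tool_rot: [0.653, 0.757, 0.001, 0.002]
ft_force: [0.1, -0.3, 0.3]
grip_width: 0.0872
grip_force: 0.0
```

Emit:
move_arm(
  commands=[
    {"hand": 8.7,"travel": [0,0,0],"twist": [0,0,0]},
    {"hand": 8.7,"travel": [0,0,0],"twist": [0,0,0]},
  ],
)

```text
time: 3.45
position: [0.456, -0.0043, 0.0498]
tool_rot: [0.653, 0.757, 0.0, 0.0]
ft_force: [0.4, 0.4, 0.1]
grip_width: 0.087
grip_force: 0.0
```

```bash
python3 to.py 0.4543 -0.0039 0.048 8.4
```

```text
pos [ 0.456 -0.004  0.05 ] t 3.45 
cm in tool now [ 0.061 -0.162  0.182] cm in tool at target [ 0.061 -0.162  0.182] twist deg [ 0.029  0.015 -0.007]
```

Lower 1.8 mm and centre, then close.

Emit:
move_arm(
  commands=[
    {"hand": 8.7,"travel": [0.06,-0.16,0.2],"twist": [0,0,0]},
    {"hand": 6,"travel": [0,0,0],"twist": [0,0,0]},
    {"hand": 4,"travel": [0,0,0],"twist": [0,0,0]},
    {"hand": 2,"travel": [0,0,0],"twist": [0,0,0]},
    {"hand": 2,"travel": [0,0,0],"twist": [0,0,0]},
  ],
  force=25,
)

```text
time: 3.87
position: [0.4541, -0.0038, 0.0479]
tool_rot: [0.654, 0.757, 0.0, 0.001]
ft_force: [0.2, 0.5, -0.9]
grip_width: 0.068
grip_force: 0.0
```

Emit:
move_arm(
  commands=[
    {"hand": 2,"travel": [0,0,0],"twist": [0,0,0]},
    {"hand": 2,"travel": [0,0,0],"twist": [0,0,0]},
    {"hand": 2,"travel": [0,0,0],"twist": [0,0,0]},
    {"hand": 2,"travel": [0,0,0],"twist": [0,0,0]},
    {"hand": 2,"travel": [0,0,0],"twist": [0,0,0]},
  ],
)

```text
time: 4.28
position: [0.4537, -0.0037, 0.0473]
tool_rot: [0.654, 0.757, -0.0, -0.0]
ft_force: [-0.8, -0.4, -0.4]
grip_width: 0.0349
grip_force: 0.0
```

Emit:
move_arm(
  commands=[
    {"hand": 2,"travel": [0,0,0],"twist": [0,0,0]},
    {"hand": 2,"travel": [0,0,0],"twist": [0,0,0]},
    {"hand": 2,"travel": [0,0,0],"twist": [0,0,0]},
  ],
)

```text
time: 4.53
position: [0.4537, -0.0038, 0.0473]
tool_rot: [0.654, 0.757, -0.0, -0.0]
ft_force: [0.0, -0.6, 0.4]
grip_width: 0.0219
grip_force: 0.0
```

```bash
python3 - <<'E'
from rig import robot
import cv2
c=robot.camera("scene");o=robot.get_obs();print(o["grip_width"],o["grip_force"])
cv2.imwrite("pics/grip.png",cv2.resize(c["frame"][200:350,320:480,::-1],None,fx=4,fy=4,interpolation=cv2.INTER_CUBIC))
E
```

```text
0.02099196536281168 0.0
```

View pics/grip.png

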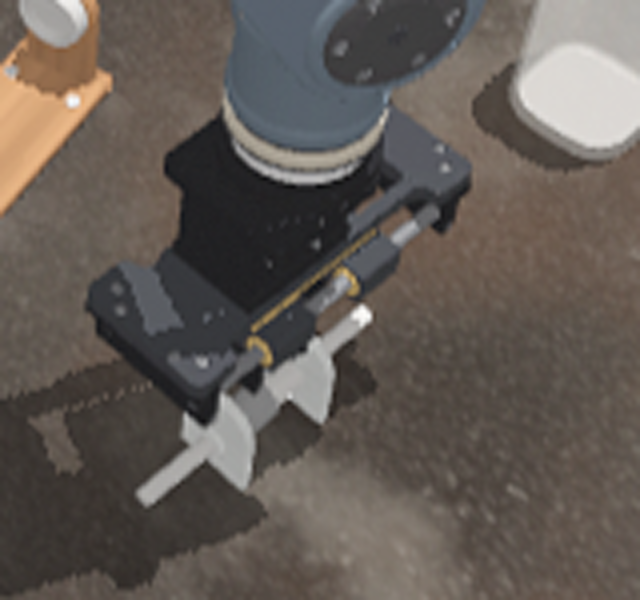

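The picture shows the spindle still free, with pins at crop (145,495) and (365,315) and flanges still about 60 mm apart. The fingers closed to 21 mm without touching them. I'll project the expected finger positions to see where they really were.

```bash
python3 - <<'E'
from h import *
u=np.array([np.cos(.147),np.sin(.147),0]);v=np.array([-u[1],u[0],0])
r=lambda a:np.round(a,1).tolist()
T=np.array([.4514,.0011,.1256-.014])
print("above.png tips",[r((proj("s",T+k*.051*u)-[300,180])*2.6) for k in(-1,1)])
T=np.array([.4537,-.0038,.0473])
for nm,z,k,w in[("tip",-.014,.018,0),("bodybottom",.056,.095,-.0375),("bodybottom",.056,.095,.0375)]:
  print("grip.png",nm,[r((proj("s",T+[0,0,z]+s*k*u+w*v)-[320,200])*4) for s in(-1,1)])
print("spindle mid z .024,.06",[r((proj("s",[.4543,-.0039,z])-[320,200])*4) for z in(.024,.06)])
E
```

```text
above.png tips [[174.0, 284.7], [266.9, 210.8]]
grip.png tip [[232.7, 412.5], [280.5, 373.1]]
grip.png bodybottom [[187.8, 475.5], [452.6, 255.7]]
grip.png bodybottom [[77.2, 375.7], [341.6, 170.5]]
spindle mid z .024,.06 [[256.3, 402.1], [262.4, 363.3]]
```

Emit:
move_arm(
  commands=[
    {"hand": 2,"travel": [0,0,-4],"twist": [0,0,0]},
    {"hand": 5,"travel": [0,0,-4],"twist": [0,0,0]},
    {"hand": 8.7,"travel": [0,0,0],"twist": [0,0,0]},
    {"hand": 8.7,"travel": [0,0,0],"twist": [0,0,0]},
    {"hand": 8.7,"travel": [0,0,0],"twist": [0,0,0]},
  ],
)

```text
time: 5.0
position: [0.4533, -0.0036, 0.1274]
tool_rot: [0.654, 0.757, -0.0, -0.0]
ft_force: [0.4, -0.5, 0.0]
grip_width: 0.0395
grip_force: 0.0
```

Emit:
move_arm(
  commands=[
    {"hand": 8.7,"travel": [0,0,0],"twist": [0,0,0]},
    {"hand": 8.7,"travel": [0,0,0],"twist": [0,0,0]},
    {"hand": 8.7,"travel": [0,0,0],"twist": [0,0,0]},
    {"hand": 8.7,"travel": [0,0,0],"twist": [0,0,0]},
    {"hand": 8.7,"travel": [0,0,0],"twist": [0,0,0]},
  ],
)

```text
time: 5.42
position: [0.4534, -0.0037, 0.1268]
tool_rot: [0.654, 0.757, -0.0, -0.001]
ft_force: [0.7, 0.1, 0.0]
grip_width: 0.0725
grip_force: 0.0
```

```bash
python3 - <<'E'
from rig import robot
import cv2,numpy as np
from h import *
c=robot.camera("scene");o=robot.get_obs();T=np.array(o["position"]);print(T,o["grip_width"],np.abs(c["extrinsics"]-C["s"][0]["extrinsics"]).max())
x0,y0,k=335,215,7
g=cv2.resize(c["frame"][y0:y0+85,x0:x0+114,::-1],None,fx=k,fy=k,interpolation=cv2.INTER_CUBIC)
g=(255*(g/255.)**.5).astype(np.uint8)
u=np.array([np.cos(.147),np.sin(.147),0])
for s in(-1,1):
  for w in(.0435,.0585):
    for z,col in((-.014,(0,0,255)),(.005,(0,255,0)),(.056,(255,0,0))):
      p=(proj("s",T+s*w*u+[0,0,z])-[x0,y0])*k; cv2.circle(g,(int(p[0]),int(p[1])),4,col,-1)
cv2.imwrite("pics/hand.png",g)
E
```

```text
[ 0.45350275 -0.00369611  0.12696564] 0.0765876320489854 0.0
```

View pics/hand.png

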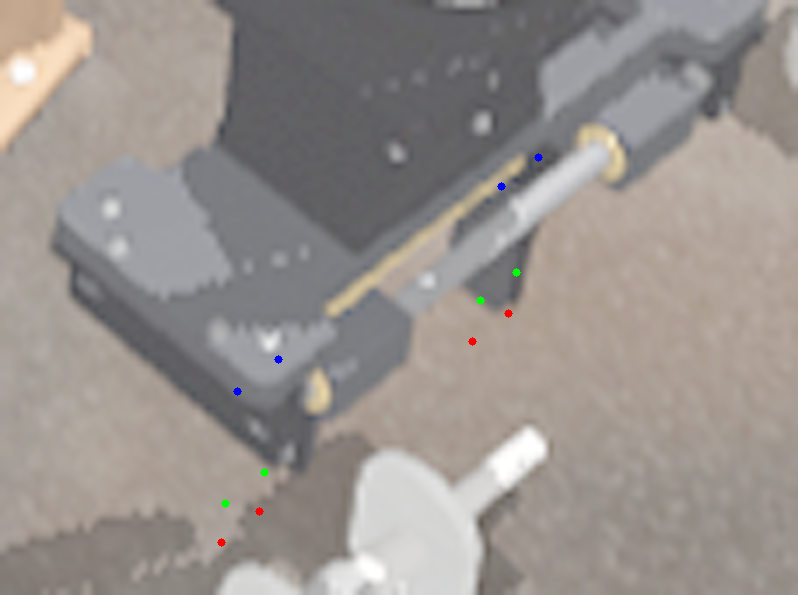

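The near and far fingertips appear at crop (290,467) and (500,310), about 40 px above where the reported TCP puts them. So the tips may stand roughly 30 mm higher than read. I'll check this with the two initial views, where the hand is visible in both.

```bash
python3 - <<'E'
import cv2
from h import *
from scipy.spatial.transform import Rotation as R
T=np.array([.143,.608,.2055]);M=R.from_quat([.115,.993,-.001,0]).as_matrix()
g=np.zeros((600,800,3),np.uint8)
for n,x0,y0,xo in(("s",50,35,0),("t",90,340,400)):
  k=5;f=C[n][0]["frame"][y0:y0+120,x0:x0+80,::-1]
  q=cv2.resize(f,None,fx=k,fy=k,interpolation=cv2.INTER_CUBIC);q=(255*(q/255.)**.5).astype(np.uint8)
  for s in(-1,1):
    for x in(-.0095,.0095):
      for z,col in((.014,(0,0,255)),(-.056,(255,0,0))):
        p=(proj(n,T+M@[x,s*.051,z])-[x0,y0])*k;cv2.circle(q,(int(p[0]),int(p[1])),3,col,-1)
    for x in(-.0375,.0375):
        p=(proj(n,T+M@[x,s*.095,-.056])-[x0,y0])*k;cv2.circle(q,(int(p[0]),int(p[1])),4,(0,255,255),-1)
  g[:q.shape[0],xo:xo+400]=q
print("base origin top/scene",proj("t",[0,0,0]),proj("t",[0,0,.3]),proj("s",[0,0,.3]))
cv2.imwrite("pics/hand0.png",g)
E
```

```text
base origin top/scene [405.62702151 400.94043268] [435.38844148 420.41753611] [142.20125474 343.46514173]
```

View pics/hand0.png

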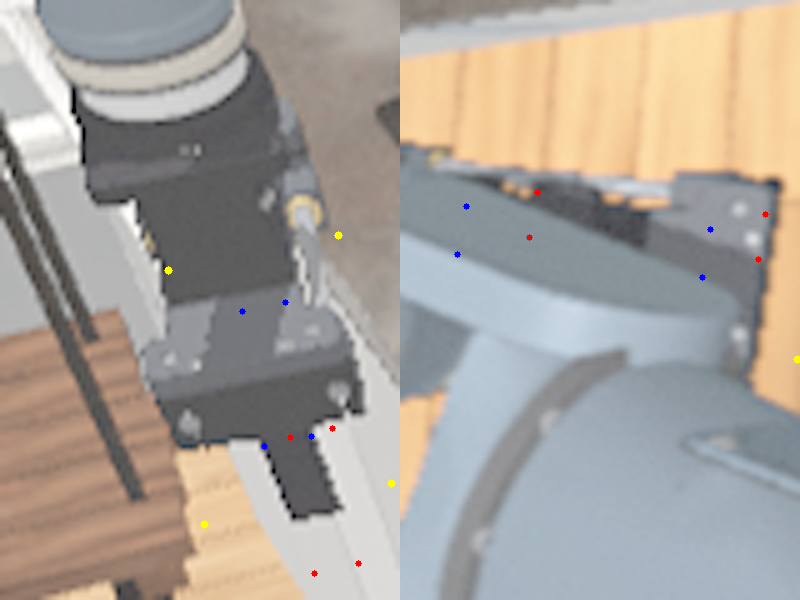

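In the scene half, the near fingertip sits at (317,512) where the reported pose puts it at (337,567). That shift matches a pure height offset of about 30 mm, so the tips really are about 30 mm higher than the state implies and closed just above the 60 mm flange tops. I'll go about 29 mm lower, watching the force.

Emit:
move_arm(
  commands=[
    {"hand": 8.7,"travel": [0,0,3],"twist": [0,0,0]},
    {"hand": 8.7,"travel": [0,0,3],"twist": [0,0,0]},
    {"hand": 8.7,"travel": [0,0,2],"twist": [0,0,0]},
    {"hand": 8.7,"travel": [0,0,0],"twist": [0,0,0]},
  ],
)

```text
time: 5.8
position: [0.4513, -0.0033, 0.0444]
tool_rot: [0.654, 0.757, -0.002, -0.003]
ft_force: [-0.5, -0.0, -0.6]
grip_width: 0.0865
grip_force: 0.0
```

Emit:
move_arm(
  commands=[
    {"hand": 8.7,"travel": [0,0,0.5],"twist": [0,0,0]},
    {"hand": 8.7,"travel": [0,0,0.5],"twist": [0,0,0]},
  ],
)

```text
time: 5.97
position: [0.4546, -0.0039, 0.0378]
tool_rot: [0.654, 0.757, 0.0, 0.001]
ft_force: [-0.4, 0.5, -0.2]
grip_width: 0.087
grip_force: 0.0
```

Emit:
move_arm(
  commands=[
    {"hand": 8.7,"travel": [0,0,0.4],"twist": [0,0,0]},
    {"hand": 8.7,"travel": [0,0,0],"twist": [0,0,0]},
  ],
)

```text
time: 6.13
position: [0.4541, -0.0038, 0.0336]
tool_rot: [0.654, 0.757, 0.0, 0.0]
ft_force: [0.2, 0.1, 0.8]
grip_width: 0.0874
grip_force: 0.0
```

No contact, although the documented tips would already be 9 mm into the pins. The offset is confirmed, so I'm continuing down.

Emit:
move_arm(
  commands=[
    {"hand": 8.7,"travel": [0,0,0.4],"twist": [0,0,0]},
    {"hand": 8.7,"travel": [0,0,0.4],"twist": [0,0,0]},
    {"hand": 8.7,"travel": [0,0,0],"twist": [0,0,0]},
  ],
)

```text
time: 6.38
position: [0.4537, -0.0037, 0.0251]
tool_rot: [0.654, 0.757, -0.0, -0.0]
ft_force: [-0.3, -0.0, -0.5]
grip_width: 0.0872
grip_force: 0.0
```

Emit:
move_arm(
  commands=[
    {"hand": 8.7,"travel": [0,0,0.4],"twist": [0,0,0]},
    {"hand": 8.7,"travel": [0,0,0.2],"twist": [0,0,0]},
    {"hand": 8.7,"travel": [0,0,0],"twist": [0,0,0]},
  ],
)

```text
time: 6.63
position: [0.4535, -0.0037, 0.019]
tool_rot: [0.654, 0.757, -0.0, -0.0]
ft_force: [0.8, -0.7, 0.5]
grip_width: 0.0868
grip_force: 0.0
```

Emit:
move_arm(
  commands=[
    {"hand": 2,"travel": [0,0,0],"twist": [0,0,0]},
    {"hand": 2,"travel": [0,0,0],"twist": [0,0,0]},
    {"hand": 2,"travel": [0,0,0],"twist": [0,0,0]},
    {"hand": 2,"travel": [0,0,0],"twist": [0,0,0]},
    {"hand": 2,"travel": [0,0,0],"twist": [0,0,0]},
  ],
  force=25,
)

```text
time: 7.05
position: [0.4538, -0.0038, 0.0195]
tool_rot: [0.654, 0.757, 0.0, 0.0]
ft_force: [-0.5, -0.5, 0.6]
grip_width: 0.0616
grip_force: 4.7
```

Emit:
move_arm(
  commands=[
    {"hand": 2,"travel": [0,0,0],"twist": [0,0,0]},
    {"hand": 2,"travel": [0,0,0],"twist": [0,0,0]},
    {"hand": 2,"travel": [0,0,0],"twist": [0,0,0]},
    {"hand": 2,"travel": [0,0,0],"twist": [0,0,0]},
    {"hand": 2,"travel": [0,0,0],"twist": [0,0,0]},
  ],
)

```text
time: 7.47
position: [0.4536, -0.0037, 0.0194]
tool_rot: [0.654, 0.757, -0.0, -0.0]
ft_force: [-0.0, -1.1, 2.2]
grip_width: 0.0287
grip_force: 12.5
```

Emit:
move_arm(
  commands=[
    {"hand": 2,"travel": [0,0,0],"twist": [0,0,0]},
    {"hand": 2,"travel": [0,0,0],"twist": [0,0,0]},
    {"hand": 2,"travel": [0,0,0],"twist": [0,0,0]},
    {"hand": 2,"travel": [0,0,0],"twist": [0,0,0]},
    {"hand": 2,"travel": [0,0,0],"twist": [0,0,0]},
  ],
)

```text
time: 7.88
position: [0.4536, -0.0037, 0.0194]
tool_rot: [0.654, 0.757, -0.0, -0.0]
ft_force: [-0.7, 0.3, 3.5]
grip_width: 0.026
grip_force: 25.0
```

Gripped and fully shut at 26 mm and 25 N. Lifting, then turning 14° towards the holder's axis.

Emit:
move_arm(
  commands=[
    {"hand": 2,"travel": [0,0,-1.5],"twist": [0,0,0]},
    {"hand": 2,"travel": [0,0,-2.5],"twist": [0,0,0]},
    {"hand": 2,"travel": [0,0,-3],"twist": [0,0,0]},
    {"hand": 2,"travel": [0,0,-3],"twist": [0,0,0]},
    {"hand": 2,"travel": [0,0,-3],"twist": [0,0,0]},
  ],
)

```text
time: 8.3
position: [0.4532, -0.0036, 0.1501]
tool_rot: [0.654, 0.757, -0.0, -0.001]
ft_force: [0.8, 0.2, -2.0]
grip_width: 0.0258
grip_force: 25.0
```

Emit:
move_arm(
  commands=[
    {"hand": 2,"travel": [0,0,-1],"twist": [0,0,-3]},
    {"hand": 2,"travel": [0,0,0],"twist": [0,0,-4]},
    {"hand": 2,"travel": [0,0,0],"twist": [0,0,-4]},
    {"hand": 2,"travel": [0,0,0],"twist": [0,0,-3]},
    {"hand": 2,"travel": [0,0,0],"twist": [0,0,0]},
  ],
)

```text
time: 8.72
position: [0.4535, -0.0036, 0.1591]
tool_rot: [0.556, 0.831, -0.0, -0.0]
ft_force: [-0.3, -0.2, -1.9]
grip_width: 0.0259
grip_force: 25.0
```

```bash
python3 to.py 0.4274 0.2241 0.15 22.4
```

```text
pos [ 0.453 -0.004  0.159] t 8.7167 
cm in tool now [22.047  6.279  0.916] cm in tool at target [22.05   6.268  0.913] twist deg [-0.012 -0.01   0.029]
```

Emit:
move_arm(
  commands=[
    {"hand": 2,"travel": [1.2,0.3,0],"twist": [0,0,0]},
    {"hand": 2,"travel": [2.5,0.7,0],"twist": [0,0,0]},
    {"hand": 2,"travel": [2.5,0.7,0],"twist": [0,0,0]},
    {"hand": 2,"travel": [2.5,0.7,0],"twist": [0,0,0]},
    {"hand": 2,"travel": [2.5,0.7,0],"twist": [0,0,0]},
  ],
)

```text
time: 9.13
position: [0.4393, 0.1126, 0.1589]
tool_rot: [0.557, 0.83, -0.0, -0.0]
ft_force: [0.7, -0.4, -1.1]
grip_width: 0.0258
grip_force: 25.0
```

Emit:
move_arm(
  commands=[
    {"hand": 2,"travel": [2.5,0.7,0],"twist": [0,0,0]},
    {"hand": 2,"travel": [2.5,0.7,0],"twist": [0,0,0]},
    {"hand": 2,"travel": [2.5,0.7,0],"twist": [0,0,0]},
    {"hand": 2,"travel": [2.2,0.8,0],"twist": [0,0,0]},
    {"hand": 2,"travel": [1.1,0.5,0],"twist": [0,0,0]},
  ],
)

```text
time: 9.55
position: [0.4293, 0.2266, 0.1589]
tool_rot: [0.556, 0.831, 0.0, -0.0]
ft_force: [0.1, 0.0, -1.2]
grip_width: 0.0259
grip_force: 25.0
```

Emit:
move_arm(
  commands=[
    {"hand": 2,"travel": [0,0,1],"twist": [0,0,0]},
    {"hand": 2,"travel": [0,0,0],"twist": [0,0,0]},
    {"hand": 2,"travel": [0,0,0],"twist": [0,0,0]},
  ],
)

```text
time: 9.8
position: [0.4294, 0.224, 0.1487]
tool_rot: [0.557, 0.831, -0.001, -0.001]
ft_force: [-0.5, -0.2, -2.5]
grip_width: 0.0251
grip_force: 25.0
```

```bash
python3 to.py 0.4274 0.2241 0.06 22.4; python3 - <<'E'
from rig import robot
import cv2
from h import *
c=robot.camera("scene");T=np.array(robot.get_obs()["position"])
x0,y0,k=265,150,6
g=cv2.resize(c["frame"][y0:y0+98,x0:x0+132,::-1],None,fx=k,fy=k,interpolation=cv2.INTER_CUBIC)
g=(255*(g/255.)**.6).astype(np.uint8)
a=np.radians(22.4);u=np.array([np.cos(a),np.sin(a),0]);v=np.array([-u[1],u[0],0])
def dot(P,col):
    p=(proj("s",P)-[x0,y0])*k;cv2.circle(g,(int(p[0]),int(p[1])),3,col,-1);print(np.round(p))
for s in(-1,1): dot(T+[0,0,.005]+s*.065*u,(0,0,255))      # expected pin ends
H=np.array([.4274,.2241,.001])
for s in(-1,1): dot(H+[0,0,.065]+s*.075*u,(255,0,0))      # cup rim centres
for s in(-1,1):
    for w in(-1,1): dot(H+[0,0,.01]+s*.102*u+w*.032*v,(0,255,255))
    dot(H+[0,0,.088]+s*.102*u,(0,255,0))
cv2.imwrite("pics/over.png",g)
E
```

```text
pos [0.429 0.224 0.149] t 9.8 
cm in tool now [ 0.087 -0.163  8.871] cm in tool at target [ 0.087 -0.184  8.87 ] twist deg [-0.133  0.001 -0.044]
[185. 394.]
[393. 174.]
[173. 577.]
[400. 325.]
[207. 757.]
[ 67. 679.]
[125. 586.]
[502. 411.]
[368. 346.]
[438. 242.]
```

View pics/over.png

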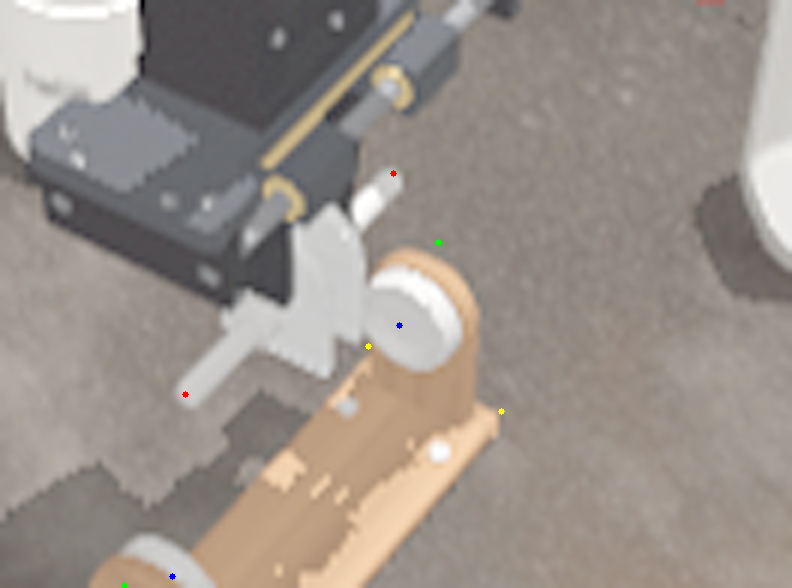

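The pins are at crop (187,396) and (392,177), right on the predicted points, and the far cup rim centre is near (405,325), also as predicted. Lowering between the cups.

Emit:
move_arm(
  commands=[
    {"hand": 2,"travel": [0.09,-0.18,0],"twist": [0,0,0]},
    {"hand": 2,"travel": [0,0,1.5],"twist": [0,0,0]},
    {"hand": 2,"travel": [0,0,1.5],"twist": [0,0,0]},
    {"hand": 2,"travel": [0,0,1],"twist": [0,0,0]},
    {"hand": 2,"travel": [0,0,0],"twist": [0,0,0]},
  ],
)

```text
time: 10.27
position: [0.4269, 0.2236, 0.1081]
tool_rot: [0.557, 0.83, -0.001, -0.001]
ft_force: [-0.1, 0.3, -1.5]
grip_width: 0.0258
grip_force: 25.0
```

Emit:
move_arm(
  commands=[
    {"hand": 2,"travel": [0,0,0.8],"twist": [0,0,0]},
    {"hand": 2,"travel": [0,0,0.8],"twist": [0,0,0]},
    {"hand": 2,"travel": [0,0,0.8],"twist": [0,0,0]},
    {"hand": 2,"travel": [0,0,0],"twist": [0,0,0]},
  ],
)

```text
time: 10.6
position: [0.4273, 0.2242, 0.0842]
tool_rot: [0.557, 0.831, -0.001, -0.001]
ft_force: [-0.1, -0.1, -1.3]
grip_width: 0.0258
grip_force: 25.0
```

Emit:
move_arm(
  commands=[
    {"hand": 2,"travel": [0,0,0.8],"twist": [0,0,0]},
    {"hand": 2,"travel": [0,0,0.8],"twist": [0,0,0]},
    {"hand": 2,"travel": [0,0,0.8],"twist": [0,0,0]},
    {"hand": 2,"travel": [0,0,0],"twist": [0,0,0]},
    {"hand": 2,"travel": [0,0,0],"twist": [0,0,0]},
  ],
)

```text
time: 11.02
position: [0.4276, 0.2245, 0.0607]
tool_rot: [0.556, 0.831, -0.001, -0.001]
ft_force: [0.2, -0.2, -1.7]
grip_width: 0.0255
grip_force: 25.0
```

```bash
python3 to.py 0.4274 0.2241 0.06 22.4
```

```text
pos [0.428 0.224 0.061] t 11.0167 
cm in tool now [-0.029 -0.029  0.066] cm in tool at target [-0.029 -0.029  0.066] twist deg [-0.094 -0.013 -0.025]
```

In place with no contact force. Opening gradually.

Emit:
move_arm(
  commands=[
    {"hand": 3.2,"travel": [0,0,0],"twist": [0,0,0]},
    {"hand": 3.8,"travel": [0,0,0],"twist": [0,0,0]},
    {"hand": 4.4,"travel": [0,0,0],"twist": [0,0,0]},
    {"hand": 5,"travel": [0,0,0],"twist": [0,0,0]},
    {"hand": 5.4,"travel": [0,0,0],"twist": [0,0,0]},
  ],
)

```text
time: 11.43
position: [0.4282, 0.2246, 0.0616]
tool_rot: [0.556, 0.831, 0.0, 0.0]
ft_force: [-0.4, 1.1, -1.2]
grip_width: 0.0491
grip_force: 6.7
```

Emit:
move_arm(
  commands=[
    {"hand": 5.6,"travel": [0,0,0],"twist": [0,0,0]},
    {"hand": 5.8,"travel": [0,0,0],"twist": [0,0,0]},
    {"hand": 6,"travel": [0,0,0],"twist": [0,0,0]},
    {"hand": 6.2,"travel": [0,0,0],"twist": [0,0,0]},
    {"hand": 6.2,"travel": [0,0,0],"twist": [0,0,0]},
  ],
)

```text
time: 11.85
position: [0.4279, 0.2246, 0.0614]
tool_rot: [0.556, 0.831, -0.0, -0.0]
ft_force: [-1.5, 0.8, -0.4]
grip_width: 0.0611
grip_force: 0.1
```

Emit:
move_arm(
  commands=[
    {"hand": 7,"travel": [0,0,0],"twist": [0,0,0]},
    {"hand": 7.5,"travel": [0,0,0],"twist": [0,0,0]},
    {"hand": 8,"travel": [0,0,0],"twist": [0,0,0]},
    {"hand": 8,"travel": [0,0,0],"twist": [0,0,0]},
    {"hand": 8,"travel": [0,0,0],"twist": [0,0,0]},
  ],
)

```text
time: 12.27
position: [0.4282, 0.2246, 0.0614]
tool_rot: [0.556, 0.831, 0.0, 0.0]
ft_force: [0.3, 0.7, -0.8]
grip_width: 0.079
grip_force: 0.0
```

Emit:
move_arm(
  commands=[
    {"hand": 8,"travel": [0,0,-1],"twist": [0,0,0]},
    {"hand": 8,"travel": [0,0,-2],"twist": [0,0,0]},
    {"hand": 8,"travel": [0,0,-3],"twist": [0,0,0]},
    {"hand": 8,"travel": [0,0,-3],"twist": [0,0,0]},
    {"hand": 8,"travel": [0,0,-3],"twist": [0,0,0]},
  ],
)

```text
time: 12.68
position: [0.4276, 0.2244, 0.1824]
tool_rot: [0.557, 0.831, -0.0, -0.0]
ft_force: [0.8, -0.1, 0.5]
grip_width: 0.0801
grip_force: 0.0
```

Emit:
move_arm(
  commands=[
    {"hand": 8,"travel": [2,0.8,-1],"twist": [0,0,0]},
    {"hand": 8,"travel": [3.5,1.4,0],"twist": [0,0,0]},
    {"hand": 8,"travel": [3.5,1.4,0],"twist": [0,0,0]},
    {"hand": 8,"travel": [3.5,1.4,0],"twist": [0,0,0]},
    {"hand": 8,"travel": [2,0.8,0],"twist": [0,0,0]},
  ],
)

```text
time: 13.1
position: [0.4264, 0.3843, 0.1918]
tool_rot: [0.556, 0.831, 0.001, -0.0]
ft_force: [0.5, 0.5, -1.0]
grip_width: 0.0804
grip_force: 0.0
```

```bash
python3 - <<'E'
from rig import robot
import cv2,numpy as np
g=np.zeros((600,800,3),np.uint8)
for n,(x0,y0,w,h),xo in(("scene",(265,175,100,115),0),("top",(255,195,100,115),400)):
    f=robot.camera(n)["frame"][y0:y0+h,x0:x0+w,::-1];q=cv2.resize(f,None,fx=4,fy=4,interpolation=cv2.INTER_CUBIC);g[:h*4,xo:xo+w*4]=q
cv2.imwrite("pics/final.png",g[:460]);print(np.round(robot.get_obs()["position"],3),robot.get_obs()["time"])
E
```

```text
[0.426 0.384 0.191] 13.2
```

View pics/final.png

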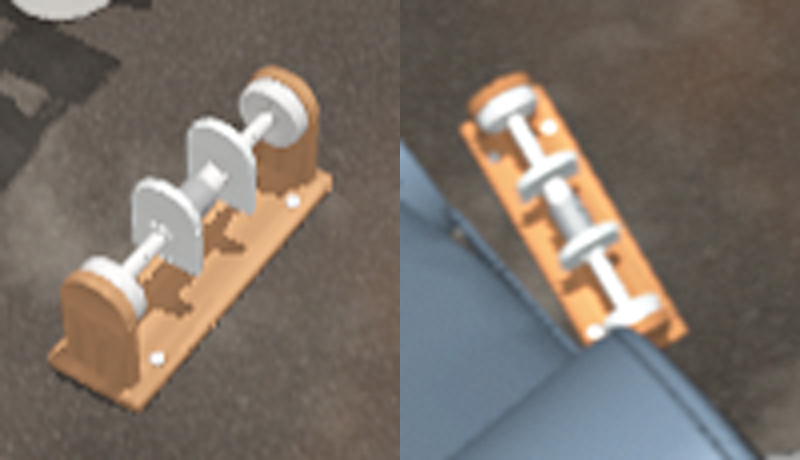

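Both pins run into the cups in both views (scene crop (265,120) and (125,270), top crop (515,115) and (628,300)). The spindle is level, upright and clear of the arm. I'll let it settle and hand in.

Emit:
move_arm(
  commands=[
    {"hand": 8,"travel": [0,0,0],"twist": [0,0,0]},
    {"hand": 8,"travel": [0,0,0],"twist": [0,0,0]},
    {"hand": 8,"travel": [0,0,0],"twist": [0,0,0]},
  ],
)

```text
time: 13.45
position: [0.4263, 0.3793, 0.1911]
tool_rot: [0.557, 0.831, -0.001, -0.0]
ft_force: [0.1, 0.4, 0.6]
grip_width: 0.0803
grip_force: 0.0
```

```bash
python3 -c "
from rig import robot
print(robot.hand_in())"
```

```text
the job is handed in; nothing more can be done
None
```

I handed the job in at about 13.5 s: both camera views show the long spindle with both ends in the holder's cups and the arm clear of it, and I never touched the short spindle; no verdict was returned.

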